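Find the concealed catch of a tilt-out bin and open it

TASK

The grey storage bin on the table is latched; its button is hidden as one of the five identical flush tiles on top of the unit. Feel along the tiles for the one that gives, press it so that the bin springs ajar and let the button come back up, then push the bin's front panel outwards from behind until the bin is fully open. Leave the bowls, diyas, tray, saucer and lighter standing where they are.

Things in the scene. Friction and masses are not known exactly. Their poses are not given: they have to be found in the camera images.
- unit: Grey plastic storage unit fixed to the table, 170 mm deep (its x), 330 mm wide (its y), 170 mm high to its flat top. Origin: centre of its underside; x points from front to back (away from the robot at yaw 0), y left, z up. A wide tilt-out bin fills its front. The top carries five square tiles in a row that look alike; one of them, a different one each time, is the button, four are rigid.
- tile_row (a point): Centre of the top face of the middle tile, 168.5 mm above the table, axes as the unit. Five 48 x 48 mm tiles lie in a row along the unit's y at 0, +-55 and +-110 mm from here, in wells 50 mm square, their faces 1.5 mm below the surrounding top. Nothing shows which is live; it must be felt: the live one sinks under 2 to 6 N, the others do not move.
- catch (a joint): Travel of the live tile: 0 at rest, 0.009 m fully pressed. It springs back by itself. Its spring takes about 2 N to start and 5 N at full travel (plus up to 1 N of catch friction); the catch lets the bin go at about 5 mm.
- bin (a joint): Tilt of the bin about a level hinge at the foot of its front: 0 shut, 0.75 rad fully open at its stop; its top leans out towards the unit's -x. Latched it cannot open; once the catch is pressed a spring pin pushes it out to about 0.3 rad, where hinge friction (0.12 N m) keeps it. It stays at any angle it is pushed to beyond that, which takes 1 to 2 N near its top edge.
- front_edge (a point): Middle of the top edge of the bin's front panel, on its inner face (towards the unit); moves with the bin. The panel is flat, 310 mm wide, 6 mm thick, 190 mm tall from the hinge line, its inner face 3 mm behind that line. Shut, it is upright, its top 210 mm above the table: its upper 40 mm stand free above the unit's top, 20 mm in front of the tiles. Push it out from behind there.
- bin_hinge (a point): Middle of the bin's hinge line, which runs along the unit's y axis, 20 mm above the table and 82 mm in front (-x) of the unit's origin. Does not move.
- tray: Open aluminium tray, 220 (its x) x 170 (its y) x 18 mm high, loose on the table to the left of the storage unit with two diyas in it. Origin: centre of its underside.
- bowls: Stack of nested round steel bowls, 162 mm across the rim, 94 mm high, loose on the table to the right of the unit. Origin: centre of its underside.
- saucer: White ceramic saucer, 116 mm across, 18 mm high, loose on the table nearer the robot. Origin: centre of its underside.
- lighter: Red press-button gas lighter lying on the table nearer the robot, 190 mm long, 24 mm wide, 22 mm high. Origin: under the middle of its red handle (110 mm long); its x axis runs along it towards the steel nozzle.
- diya0: Unglazed terracotta diya (small round oil lamp), 66 mm across with a small 7 mm spout, 22 mm high, loose, standing on the unit's top behind the row of tiles, at least 15 mm clear of them. Origin: centre of its underside.
- diya1: Unglazed terracotta diya (small round oil lamp), 66 mm across with a small 7 mm spout, 22 mm high, loose, standing on the unit's top behind the row of tiles, at least 15 mm clear of them. Origin: centre of its underside.
- diya2: Unglazed terracotta diya (small round oil lamp), 66 mm across with a small 7 mm spout, 22 mm high, loose, standing in the aluminium tray. Origin: centre of its underside.
- diya3: Unglazed terracotta diya (small round oil lamp), 66 mm across with a small 7 mm spout, 22 mm high, loose, standing in the aluminium tray. Origin: centre of its underside.

How it is judged:
By the outcome, as a careful person would: the job done as asked, in the order asked, and still so for the second after the job is handed in, with the robot touching nothing.
It also fails if it takes over 58 s, if anything falls off the work surface, if the arm or the gripper's body presses on something with over 40 N, if the wrist force passes 120 N, or if a joint passes its speed limit or range.

ROBOT

A 6-joint arm with a two-finger parallel gripper is mounted at the origin on the work surface. World frame = base frame: x ahead of the robot, y to its left, z up, the work surface at z = 0. Lengths are in mm, angles in rad, forces in N, time in s.
With the tool pointing down it reaches from about 375 to 925 mm from the base axis. Payload 5.7 kg.
Tool frame: the origin (TCP) lies at the centre of the arm's flange, where the gripper is bolted on; the fingertips stand 182 mm ahead of it and the grasp point (between the pads) lies 163 mm ahead of it; z points along the fingers, y is the direction in which the jaws open and shut (so a half turn about z gives the same grasp; the last joint's range is limited). The gripper opens to 88 mm and grips with 3 to 60 N. Pads are 20 mm wide; open, the fingers measure 115 mm over their backs; the gripper's body (75 mm by 178 mm) begins 61 mm behind the grasp point.
Start: joints at [1.121, 0.359, 1.51, -0, 1.272, -0.115], TCP at [197.148, 566.673, 404.623] pointing down, gripper open.
Joint ranges: [-2.97, 2.97], [-1.01, 2.36], [0.21, 2.38], [-0.96, 4.11], [0.2, 2.71], [-2.98, 2.98]. Speed limits (rad/s): [2.39, 2.39, 3.14, 3.14, 3.14, 3.14].

INTERFACE

Orientations are given as a unit quaternion [x, y, z, w].
In Python, from rig import bot gives the robot as it stands.
- The arm moves only by the tool move_arm, never from a script. Its argument "increments" is a list of rows, each a list of 3 entries, a list of its own where there are three numbers: the turn, a rotation vector about the tool's x, y, z in rad, then the shift along the tool's x, y, z in m, then the finger opening in m, from 0 to 0.0878. A call has 1 to 10 rows; each row is the pose to reach, as a shift and turn from the pose commanded when the call began, along the tool's axes at that moment; what a row does not reach only later rows make up. A row lasts 1/10 s, in which the tool goes at most 50 mm and 8.59 degrees, less where a joint would pass 70% of its speed; a pose out of reach is approached as far as the arm can. A call with a gripper value outside its range is refused whole. The fingers move at their own pace and stop on an object; "grip_force" is the grip in N (left out, the last holds). Time passes only in rows, so rows that repeat a pose let the fingers close. It gives the time, the measured TCP pose, the force and the opening at its end, in the units of the state.
- bot.sense(): the state, without advancing time (a new reading comes with each control period).
- bot.grab_frame(name): name is "side" or "top" or "wrist"; returns a dict with "image" (480x640x3 uint8, red, green, blue), "fx", "fy", "cx", "cy" (pixels), "extrinsics" (4x4, takes a point from world to camera coordinates); the wrist camera has in their place "hand_eye" (4x4, takes a point from camera to tool coordinates, whose origin is the TCP and whose axes are the flange's). Camera axes: x right, y down, z forward; pixel columns grow to the right and rows downward; lengths in mm; the calibration is good to about 2 mm. A picture is of the moment at which its call begins: read the wrist's pose just before it. There is no depth.
- bot.sign_off(): hands the job in, once; it reports no verdict.
The state is a dict: "clock": time; "joint_pos": joint angles; "joint_velocities": joint speeds; "joint_torque": joint torques, N m; "tool_pos": TCP position; "orientation": TCP orientation; "wrist_force": force on the tool from outside, world axes, zero at the start; "ft_torque": the same for the moment, N m; "width": finger opening in mm.
Only numpy, scipy, OpenCV 4.12 (cv2) and the standard library are available. Lean on these libraries where they do the work, as an engineer would, in place of code of your own. Each camera call takes 0.05 s, during which the arm holds its last target.

## Working session

There is one attempt and no reset: what is moved stays moved. The work goes in short steps, Python scripts to look and compute and a tool call to move; the robot and the scene stay as the last step left them, time stands still between calls to the robot, and variables do not carry over. Pictures are saved under pics/ and viewed, and the job is handed in when it is done.

Besides the shell and the picture viewer there is one more tool, called after ">>>" by a JSON object that holds its "op" and its "data". move_arm: Moves the arm, as the interface text tells. Its arguments: {"type":"object","properties":{"increments":{"type":"array","items":{"type":"array"}},"grip_force":{"type":"number"}},"required":["increments"]}

```bash
ls; mkdir -p pics; python3 - <<'E'
from rig import bot
import cv2
print(bot.sense())
for n in("side","top","wrist"):
    f=bot.grab_frame(n); cv2.imwrite(f"pics/{n}0.png",f["image"][:,:,::-1])
    print(n,{k:v for k,v in f.items() if k!="image"})
E
```

```text
pics
{'clock': 0.0, 'joint_pos': array([ 1.12088246e+00,  3.59479503e-01,  1.51144856e+00, -2.60744788e-05,
        1.27248463e+00, -1.15104993e-01]), 'joint_velocities': array([ 0.0006887 , -0.00070881,  0.00085974, -0.00022616,  0.00037159,
        0.00204805]), 'joint_torque': array([-5.06743181e-04, -5.15357852e+01, -2.70729661e+01,  6.75127236e-02,
        3.43552837e-02, -1.66000509e-04]), 'tool_pos': array([197.00636825, 566.34406354, 403.81833696]), 'orientation': array([ 1.66619779e-01,  9.86020802e-01, -8.77415383e-04, -2.41718016e-04]), 'wrist_force': array([-0.56226543,  0.80882429,  0.24607348]), 'ft_torque': array([-0.02210217, -0.0142839 ,  0.02332332]), 'width': 87.70590667929697}
side {'fx': 563.7725388986167, 'fy': 563.7725388986167, 'cx': 315.09669029268645, 'cy': 243.88866964093873, 'extrinsics': array([[ 9.96052372e-01, -8.68990276e-02, -1.81171605e-02,
        -5.38558663e+02],
       [-7.72066117e-02, -7.47376958e-01, -6.59899100e-01,
         1.61247414e+02],
       [ 4.38042418e-02,  6.58692828e-01, -7.51135771e-01,
         1.36622706e+03],
       [ 0.000000
[... 292 characters left out ...]
e-01, -2.56311553e-02, -1.86732705e-01,
         5.68302414e+02],
       [ 1.87129884e-01, -1.40662061e-02, -9.82234467e-01,
         1.48932819e+03],
       [ 0.00000000e+00,  0.00000000e+00,  0.00000000e+00,
         1.00000000e+00]])}
wrist {'fx': 338.2004636751365, 'fy': 338.2004636751365, 'cx': 317.84997033234555, 'cy': 237.26415235295212, 'hand_eye': array([[ 9.26373637e-04, -9.71075777e-01, -2.38769714e-01,
         6.36143094e+01],
       [ 9.99998436e-01,  5.39856733e-04,  1.68417671e-03,
        -7.23197568e-01],
       [-1.50656177e-03, -2.38770901e-01,  9.71074759e-01,
         1.98122290e+01],
       [ 0.00000000e+00,  0.00000000e+00,  0.00000000e+00,
         1.00000000e+00]])}
```

View pics/top0.png

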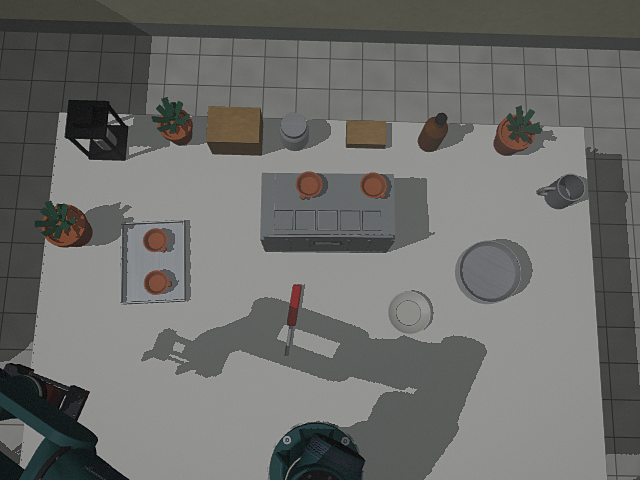

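View pics/side0.png

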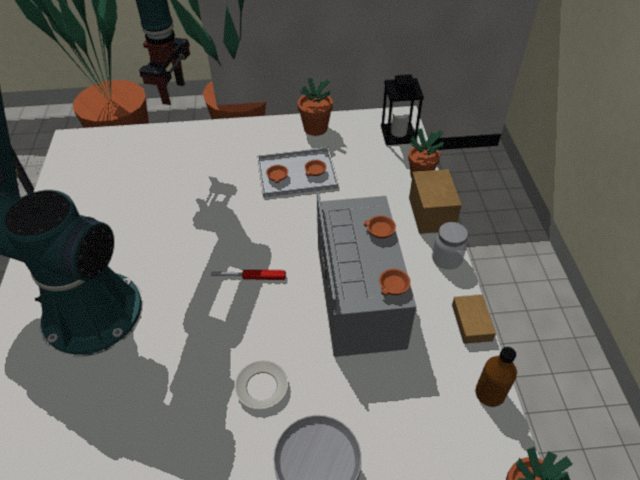

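View pics/wrist0.png

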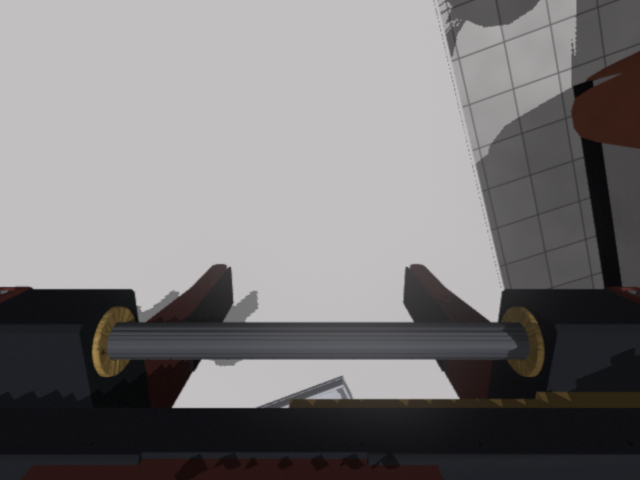

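The top view shows the unit at about (262-395, 174-250), with its tiles at rows 211-230 and diyas behind at (310,184) and (374,184). The side view shows the same row at x≈335-355. I'll enlarge both to get the tile corners.

```bash
python3 - <<'E'
import cv2
a=cv2.imread("pics/top0.png")[165:260,250:405]; cv2.imwrite("pics/topc.png",cv2.resize(a,None,fx=5,fy=5,interpolation=cv2.INTER_CUBIC))
a=cv2.imread("pics/side0.png")[185:360,305:425]; cv2.imwrite("pics/sidec.png",cv2.resize(a,None,fx=3.4,fy=3.4,interpolation=cv2.INTER_CUBIC))
E
```

```text
(no output)
```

View pics/topc.png

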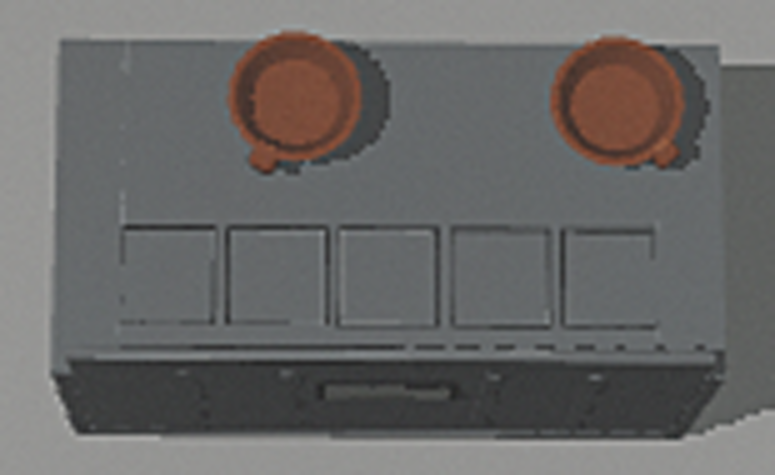

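View pics/sidec.png

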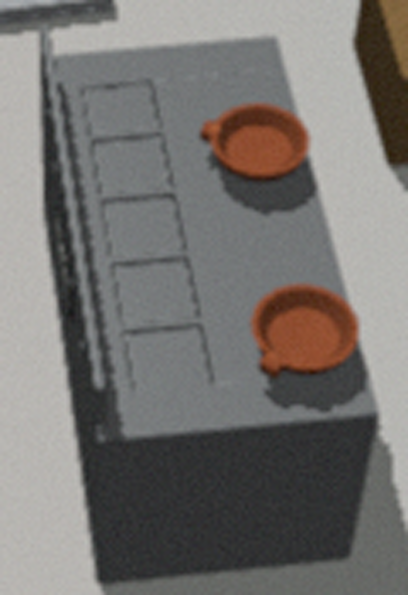

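The top crop shows the five wells from (120,227) to (656,326) in crop pixels, with the middle well centred at about (389,276). In the side crop the middle well is at about (144,230). I'll triangulate these.

```bash
cat > h.py <<'E'
import numpy as np, cv2
CAM={'side':((563.7725,563.7725,315.0967,243.8887),np.array([[9.96052372e-01,-8.68990276e-02,-1.81171605e-02,-5.38558663e+02],[-7.72066117e-02,-7.47376958e-01,-6.59899100e-01,1.61247414e+02],[4.38042418e-02,6.58692828e-01,-7.51135771e-01,1.36622706e+03]])),
'top':((585.07515,585.07515,319.59797,246.45209),np.array([[2.25491835e-02,-9.99572501e-01,1.86104434e-02,-1.06872009e+01],[-9.82076342e-01,-2.56311553e-02,-1.86732705e-01,5.68302414e+02],[1.87129884e-01,-1.40662061e-02,-9.82234467e-01,1.48932819e+03]]))}
def P(n):
    (fx,fy,cx,cy),E=CAM[n]; return np.array([[fx,0,cx],[0,fy,cy],[0,0,1]])@E
def tri(pt,ps):
    X=cv2.triangulatePoints(P('top'),P('side'),np.array(pt,float).reshape(2,1),np.array(ps,float).reshape(2,1)); return (X[:3]/X[3]).ravel()
def ray(n,p,z):
    (fx,fy,cx,cy),E=CAM[n]; R=E[:,:3];t=E[:,3]; c=-R.T@t; d=R.T@np.array([(p[0]-cx)/fx,(p[1]-cy)/fy,1]); return c+d*(z-c[2])/d[2]
def proj(n,X):
    q=P(n)@np.append(X,1); return q[:2]/q[2]
E
python3 - <<'E'
from h import *
T=lambda u,v:(u/5+250,v/5+165)
S=lambda u,v:(u/3.4+305,v/3.4+185)
print("tri mid",tri(T(389,276),S(143.7,230)))
print("top mid",ray('top',T(389,276),168.5),"side",ray('side',S(143.7,230),168.5))
L=ray('top',T(171,276),169); R=ray('top',T(609,277),169); print(L,R, np.linalg.norm(L-R), np.arctan2(*(L-R)[:2])) 
Ls=ray('side',S(123,112),169); Rs=ray('side',S(167,357),169); print("side",Ls,Rs,np.linalg.norm(Ls-Rs),np.arctan2(*(Ls-Rs)[:2]))
a,b=ray('top',T(60,40),170),ray('top',T(719,45),170);print('back',a,b,np.linalg.norm(a-b),np.arctan2(*(a-b)[:2]))
for u,v,u2,v2 in [(295,97,260,142),(618,102,305,328)]: print('diya',tri(T(u,v),S(u2,v2)),ray('top',T(u,v),192))
a,b=ray('top',T(68,358),210),ray('top',T(720,357),210);print('panel',a,b)
E
```

```text
tri mid [614.91241646 -14.19255893 158.77730143]
top mid [612.72970366 -13.90921028 168.5       ] side [613.5084989  -22.42375723 168.5       ]
[609.72399027  93.13396859 169.        ] [ 615.02694161 -122.21918845  169.        ] 215.41843825889177 -0.024619466768251837
side [612.54463008  84.6577871  169.        ] [ 614.93504553 -126.44919627  169.        ] 211.12051656806898 -0.011322758074536636
back [728.57003096 152.36030104 170.        ] [ 735.3612765  -176.49058423  170.        ] 328.9210023007633 -0.020648508602286737
diya [698.61885083  34.56701234 182.49706634] [695.74679569  34.50022786 192.        ]
diya [ 699.91630488 -124.4960451   184.63569681] [ 697.66071953 -123.70309201  192.        ]
panel [558.88950483 138.50864342 210.        ] [ 567.55495874 -171.02834119  210.        ]
```

```bash
cat >> h.py <<'E'
from scipy.spatial.transform import Rotation as Rn
YAW=0.02
def goal(s,tgt,yaw=YAW):
    """shift/turn in tool axes to TCP tgt, pointing down with tool y along unit y"""
    R=Rn.from_quat(s['orientation']); c,q=np.cos(yaw),np.sin(yaw)
    G=Rn.from_matrix(np.array([[-c,-q,0],[-q,c,0],[0,0,-1]]).T @ np.eye(3)) if False else Rn.from_matrix(np.column_stack([[-c,-q,0],[-q,c,0],[0,0,-1]]))
    print('shift m',np.round(R.inv().apply(np.array(tgt)-s['tool_pos'])/1000,4),'turn',np.round((R.inv()*G).as_rotvec(),4))
def st(s):
    print('t',round(s['clock'],2),'pos',np.round(s['tool_pos'],1),'F',np.round(s['wrist_force'],1),'w',round(s['width'],1),'q',np.round(s['joint_pos'],2))
E
python3 - <<'E'
from h import *
from rig import bot
s=bot.sense(); st(s); goal(s,[613,-16,460])
E
```

```text
t 0.15 pos [197.  566.4 404. ] F [ 0.5  0.2 -0.4] w 87.5 q [ 1.12  0.36  1.51  0.    1.27 -0.12]
shift m [-0.5842 -0.4135 -0.0555] turn [-0.0014 -0.0004 -0.3548]
```

>>> {"op": "move_arm", "data": {"increments": [[[0,0,0],[0,0,-0.056],0.0],[[0,0,-0.1],[-0.06,-0.04,-0.056],0.0],[[0,0,-0.2],[-0.58,-0.41,-0.056],0.0],[[0,0,-0.355],[-0.584,-0.4135,-0.056],0.0],[[0,0,-0.355],[-0.584,-0.4135,-0.056],0.0],[[0,0,-0.355],[-0.584,-0.4135,-0.056],0.0],[[0,0,-0.355],[-0.584,-0.4135,-0.056],0.0],[[0,0,-0.355],[-0.584,-0.4135,-0.056],0.0],[[0,0,-0.355],[-0.584,-0.4135,-0.056],0.0],[[0,0,-0.355],[-0.584,-0.4135,-0.056],0.0]], "grip_force": 10}}

```text
clock: 1.15
tool_pos: [457.3, 202.3, 459.9]
orientation: [-0.01, 1.0, 0.0, -0.0]
wrist_force: [-0.5, 0.5, -0.2]
width: 11.1
```

```bash
python3 - <<'E'
from h import *
from rig import bot
s=bot.sense(); st(s); goal(s,[613,-16,460])
E
```

```text
t 1.15 pos [457.3 202.3 459.9] F [-0.5  0.5 -0.2] w 11.1 q [ 0.28  0.16  1.64  0.    1.34 -1.31]
shift m [-1.512e-01 -2.214e-01 -1.000e-04] turn [ 0.0001 -0.      0.0002]
```

>>> {"op": "move_arm", "data": {"increments": [[[0,0,0],[-0.151,-0.221,0],0.0],[[0,0,0],[-0.151,-0.221,0],0.0],[[0,0,0],[-0.151,-0.221,0],0.0],[[0,0,0],[-0.151,-0.221,0],0.0],[[0,0,0],[-0.151,-0.221,0],0.0],[[0,0,0],[-0.151,-0.221,0],0.0],[[0,0,0],[-0.151,-0.221,0],0.0],[[0,0,0],[-0.151,-0.221,0],0.0]]}}

```text
clock: 1.95
tool_pos: [611.5, -13.1, 459.4]
orientation: [-0.01, 1.0, 0.0, -0.001]
wrist_force: [-0.4, 0.2, -0.4]
width: 0.5
```

```bash
python3 - <<'E'
from h import *
from rig import bot
s=bot.sense(); st(s); goal(s,[613,-16,460]); print(s['orientation'])
f=bot.grab_frame("wrist"); cv2.imwrite("pics/wrist1.png",f["image"][:,:,::-1])
E
```

```text
t 1.95 pos [611.5 -13.1 459.4] F [-0.4  0.2 -0.4] w 0.5 q [-0.13  0.33  1.41  0.    1.4  -1.73]
shift m [-0.0014 -0.0029 -0.0006] turn [ 0.001  -0.0018 -0.0002]
[-9.89352446e-03  9.99950532e-01  4.84378844e-04 -9.04131854e-04]
```

View pics/wrist1.png

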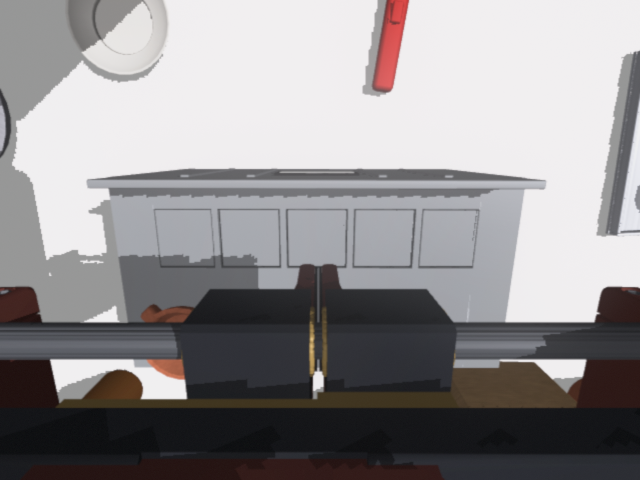

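The wrist view shows the five wells in a row at v≈209-267, with the middle well centred at about (317,238). The outer wells are at about (185,238) and (448,238), and the panel's top edge is at v≈184. The closed tips are at (318,268).

```bash
cat >> h.py <<'E'
WK=(338.20046,338.20046,317.84997,237.26415)
HE=np.array([[9.26373637e-04,-9.71075777e-01,-2.38769714e-01,6.36143094e+01],[9.99998436e-01,5.39856733e-04,1.68417671e-03,-7.23197568e-01],[-1.50656177e-03,-2.38770901e-01,9.71074759e-01,1.98122290e+01]])
def wray(pos,q,p,z):
    R=Rn.from_quat(q).as_matrix(); c=R@HE[:,3]+pos
    d=R@HE[:,:3]@np.array([(p[0]-WK[2])/WK[0],(p[1]-WK[3])/WK[1],1]); return c+d*(z-c[2])/d[2]
E
python3 - <<'E'
from h import *
pos=np.array([611.5,-13.1,459.4]);q=[-9.89352446e-03,9.99950532e-01,4.84378844e-04,-9.04131854e-04]
for p,z in [((185,238),169),((250,238),169),((317,238),169),((384,238),169),((448,238),169),((90,184),210),((544,184),210),((180,342),181)]: print(p,wray(pos,q,p,z).round(1))
E
```

```text
(185, 238) [ 616.7 -122.4  169. ]
(250, 238) [615.6 -68.9 169. ]
(317, 238) [614.5 -13.7 169. ]
(384, 238) [613.4  41.5 169. ]
(448, 238) [612.4  94.4 169. ]
(90, 184) [ 570.1 -167.2  210. ]
(544, 184) [563.9 138.4 210. ]
(180, 342) [ 705.  -128.5  181. ]
```

>>> {"op": "move_arm", "data": {"increments": [[[0,0,0],[-0.002,-0.001,0.05],0.0],[[0,0,0],[-0.002,-0.001,0.085],0.0],[[0,0,0],[-0.002,-0.001,0.095],0.0],[[0,0,0],[-0.002,-0.001,0.1],0.0],[[0,0,0],[-0.002,-0.001,0.1],0.0]]}}

```text
clock: 2.5
tool_pos: [614.2, -13.9, 360.8]
orientation: [-0.011, 1.0, -0.0, 0.0]
wrist_force: [0.1, -0.1, 0.0]
width: 0.6
```

```bash
python3 - <<'E'
from h import *
from rig import bot
s=bot.sense(); st(s); goal(s,[614,-14,350.5])
E
```

```text
t 2.5 pos [614.2 -13.9 360.8] F [ 0.1 -0.1  0. ] w 0.6 q [-0.13  0.42  1.53 -0.    1.19 -1.73]
shift m [ 0.0002 -0.0001  0.0103] turn [-0.0001  0.0008  0.0013]
```

>>> {"op": "move_arm", "data": {"increments": [[[0,0,0],[0,0,0.003],0.0],[[0,0,0],[0,0,0.006],0.0],[[0,0,0],[0,0,0.008],0.0],[[0,0,0],[0,0,0.009],0.0],[[0,0,0],[0,0,0.01],0.0],[[0,0,0],[0,0,0.011],0.0],[[0,0,0],[0,0,0.011],0.0]]}}

```text
clock: 3.2
tool_pos: [614.1, -14.7, 350.8]
orientation: [-0.01, 1.0, -0.0, 0.0]
wrist_force: [-3.9, 0.2, 11.7]
width: 0.2
```

The middle tile stops the finger at 350.8 mm with 12 N, so it is rigid. Next I'll try the right neighbour.

>>> {"op": "move_arm", "data": {"increments": [[[0,0,0],[0,0,-0.01],0.0],[[0,0,0],[-0.001,-0.03,-0.01],0.0],[[0,0,0],[-0.001,-0.055,-0.01],0.0],[[0,0,0],[-0.001,-0.055,-0.01],0.0],[[0,0,0],[-0.001,-0.055,-0.005],0.0],[[0,0,0],[-0.001,-0.055,-0.003],0.0],[[0,0,0],[-0.001,-0.055,-0.002],0.0],[[0,0,0],[-0.001,-0.055,-0.001],0.0],[[0,0,0],[-0.001,-0.055,0.0],0.0],[[0,0,0],[-0.001,-0.055,0.0],0.0]]}}

```text
clock: 4.2
tool_pos: [616.0, -69.0, 348.9]
orientation: [-0.01, 1.0, 0.0, -0.0]
wrist_force: [-1.3, 2.2, 2.7]
width: 0.2
```

This tile sits 2 mm lower than the middle one with only 2.7 N on it, so it looks live. I'll press on in small steps.

>>> {"op": "move_arm", "data": {"increments": [[[0,0,0],[0,0,0.001],0.0],[[0,0,0],[0,0,0.002],0.0],[[0,0,0],[0,0,0.002],0.0]]}}

```text
clock: 4.5
tool_pos: [616.3, -69.4, 346.9]
orientation: [-0.01, 1.0, 0.0, 0.0]
wrist_force: [-1.0, 1.4, 2.7]
width: 0.4
```

It is live. I'll press through the catch point to about 7.5 mm.

>>> {"op": "move_arm", "data": {"increments": [[[0,0,0],[0,0,0.001],0.0],[[0,0,0],[0,0,0.002],0.0],[[0,0,0],[0,0,0.003],0.0],[[0,0,0],[0,0,0.0035],0.0],[[0,0,0],[0,0,0.004],0.0],[[0,0,0],[0,0,0.004],0.0],[[0,0,0],[0,0,0.004],0.0]]}}

```text
clock: 5.2
tool_pos: [616.4, -69.6, 343.1]
orientation: [-0.01, 1.0, -0.0, 0.0]
wrist_force: [-0.2, 3.9, 4.4]
width: 0.7
```

```bash
python3 - <<'E'
from h import *
from rig import bot
s=bot.sense(); st(s)
f=bot.grab_frame("side"); cv2.imwrite("pics/side2.png",f["image"][:,:,::-1])
E
```

```text
t 5.2 pos [616.4 -69.6 343.1] F [-0.2  3.9  4.4] w 0.7 q [-0.22  0.45  1.53  0.    1.16 -1.81]
```

View pics/side2.png

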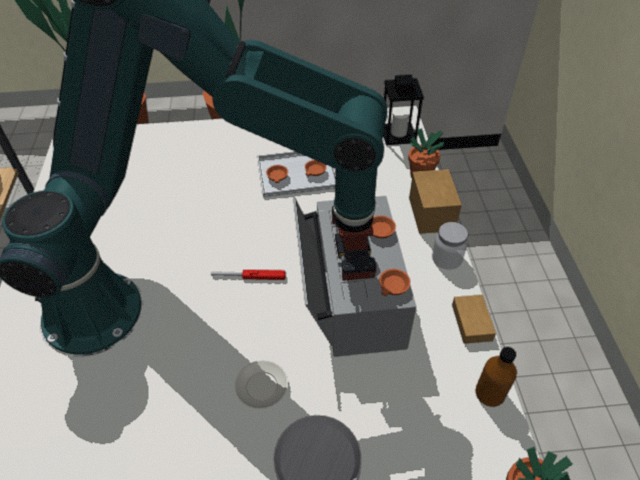

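The side view shows the bin sprung ajar, its panel edge running from (297,200) to (325,317). I'll lift straight off so the button can rise, then look.

>>> {"op": "move_arm", "data": {"increments": [[[0,0,0],[0,0,-0.005],0.0],[[0,0,0],[0,0,-0.01],0.0],[[0,0,0],[0,0,-0.04],0.0],[[0,0,0],[0,0,-0.06],0.0],[[0,0,0],[0.03,0.04,-0.06],0.0],[[0,0,0],[0.03,0.055,-0.06],0.0],[[0,0,0],[0.03,0.055,-0.06],0.0],[[0,0,0],[0.03,0.055,-0.06],0.0]]}}

```text
clock: 6.05
tool_pos: [585.5, -15.6, 402.9]
orientation: [-0.011, 1.0, -0.001, 0.0]
wrist_force: [-0.3, 0.3, -0.8]
width: 0.6
```

```bash
python3 - <<'E'
from h import *
from rig import bot
s=bot.sense(); st(s); print(list(s['orientation'])); goal(s,[560,-14,372])
f=bot.grab_frame("wrist"); cv2.imwrite("pics/wrist3.png",f["image"][:,:,::-1])
E
```

```text
t 6.05 pos [585.5 -15.6 402.9] F [-0.3  0.3 -0.8] w 0.6 q [-0.14  0.34  1.54 -0.    1.26 -1.74]
[np.float64(-0.010616316265839745), np.float64(0.9999434024161103), np.float64(-0.0006792830375702502), np.float64(0.0001561025021532521)]
shift m [0.0255 0.0022 0.0309] turn [-0.0014  0.0003  0.0012]
```

View pics/wrist3.png

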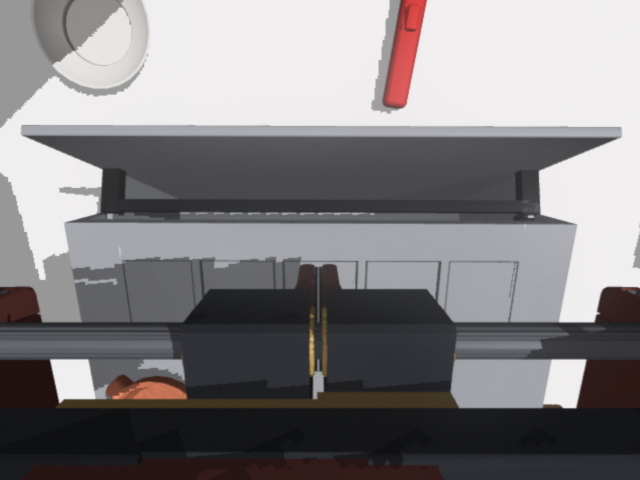

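The wrist view shows the panel's top edge at v≈127-137, with a dark rear bar of the bin at v≈200-213. The tiles look undisturbed.

```bash
python3 - <<'E'
from h import *
pos=np.array([585.5,-15.6,402.9]);q=[-0.010616,0.99994340,-0.00067928,0.0001561]
for p,z in [((317,137),202),((22,134),202),((620,134),202),((317,200),170),((317,200),150),((317,212),170),((317,200),120)]: print(p,z,wray(pos,q,p,z).round(1))
for n in(0.3,.45,.6,.75,.78): print(n,567+10+3*np.cos(n)-175*np.sin(n),182+20+175*np.cos(n)+3*np.sin(n))
E
```

```text
(317, 137) 202 [513.5 -18.3 202. ]
(22, 134) 202 [ 515.3 -169.6  202. ]
(620, 134) 202 [508.5 137.  202. ]
(317, 200) 170 [550.1 -17.6 170. ]
(317, 200) 150 [552.8 -17.6 150. ]
(317, 212) 170 [557.8 -17.4 170. ]
(317, 200) 120 [556.8 -17.6 120. ]
0.3 528.1499733016424 370.0704462169651
0.45 503.5823728375927 360.8831395140522
0.6 480.6635740005978 348.12766002937883
0.75 459.908283602538 332.0904683329887
0.78 456.05884225396505 328.51970740974974
```

>>> {"op": "move_arm", "data": {"increments": [[[0,0,0],[0.02,0,0.015],0.0],[[0,0,0],[0.04,0,0.031],0.0],[[0,0,0],[0.045,0,0.032],0.0],[[0,0,0],[0.05,0,0.0325],0.0],[[0,0,0],[0.054,0,0.033],0.0],[[0,0,0],[0.058,0,0.033],0.0],[[0,0,0],[0.062,0,0.0345],0.0],[[0,0,0],[0.066,0,0.036],0.0],[[0,0,0],[0.07,0,0.0375],0.0],[[0,0,0],[0.07,0,0.0375],0.0]]}}

```text
clock: 7.1
tool_pos: [514.5, -16.6, 365.2]
orientation: [-0.01, 1.0, -0.0, -0.0]
wrist_force: [0.2, -0.1, 0.2]
width: 0.5
```

>>> {"op": "move_arm", "data": {"increments": [[[0,0,0],[0.004,0,0.0015],0.0],[[0,0,0],[0.008,0,0.003],0.0],[[0,0,0],[0.012,0,0.0045],0.0]]}}

```text
clock: 7.4
tool_pos: [502.9, -16.9, 360.7]
orientation: [-0.01, 1.0, -0.0, -0.0]
wrist_force: [0.7, 0.7, -0.1]
width: 0.7
```

```bash
python3 - <<'E'
from h import *
from rig import bot
s=bot.sense(); st(s); print(list(s['orientation']))
f=bot.grab_frame("wrist"); cv2.imwrite("pics/wrist4.png",f["image"][:,:,::-1])
E
```

```text
t 7.4 pos [502.9 -16.9 360.7] F [ 0.7  0.7 -0.1] w 0.7 q [-0.17  0.27  1.77 -0.    1.1  -1.76]
[np.float64(-0.010129503436735951), np.float64(0.9999486943920113), np.float64(-2.507246402786156e-05), np.float64(-3.339474090953576e-05)]
```

View pics/wrist4.png

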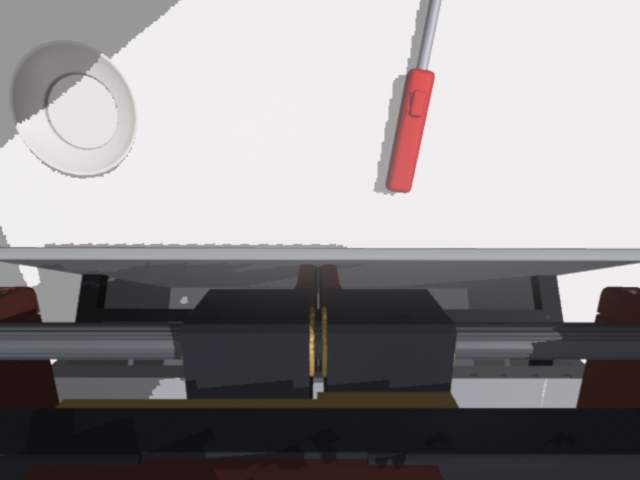

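The panel's top edge is now at v≈258, which puts it at x≈485 mm or about 0.45 rad. It is following the finger, so I'll continue to the stop.

>>> {"op": "move_arm", "data": {"increments": [[[0,0,0],[0.005,0,0.0025],0.0],[[0,0,0],[0.01,0,0.0055],0.0],[[0,0,0],[0.015,0,0.008],0.0],[[0,0,0],[0.02,0,0.0115],0.0],[[0,0,0],[0.024,0,0.014],0.0],[[0,0,0],[0.028,0,0.017],0.0],[[0,0,0],[0.032,0,0.02],0.0],[[0,0,0],[0.035,0,0.0225],0.0],[[0,0,0],[0.038,0,0.025],0.0],[[0,0,0],[0.038,0,0.025],0.0]]}}

```text
clock: 8.45
tool_pos: [464.6, -17.6, 335.5]
orientation: [-0.01, 1.0, 0.0, -0.001]
wrist_force: [-0.3, 0.3, -0.3]
width: 0.8
```

>>> {"op": "move_arm", "data": {"increments": [[[0,0,0],[0.002,0,0.0015],0.0],[[0,0,0],[0.004,0,0.003],0.0],[[0,0,0],[0.004,0,0.003],0.0]]}}

```text
clock: 8.75
tool_pos: [460.9, -17.7, 332.7]
orientation: [-0.01, 1.0, -0.0, -0.0]
wrist_force: [-0.0, 0.5, 0.1]
width: 0.6
```

Nothing at the stop yet, so I'll move in 1-2 mm steps until the force rises.

>>> {"op": "move_arm", "data": {"increments": [[[0,0,0],[0.0015,0,0.001],0.0],[[0,0,0],[0.003,0,0.002],0.0],[[0,0,0],[0.003,0,0.002],0.0]]}}

```text
clock: 9.05
tool_pos: [459.4, -17.8, 331.9]
orientation: [-0.01, 1.0, -0.0, 0.002]
wrist_force: [2.1, 2.0, 5.3]
width: 0.5
```

>>> {"op": "move_arm", "data": {"increments": [[[0,0,0],[0.001,0,0.0005],0.0],[[0,0,0],[0.002,0,0.001],0.0],[[0,0,0],[0.002,0,0.001],0.0]]}}

```text
clock: 9.35
tool_pos: [458.6, -17.9, 331.8]
orientation: [-0.01, 1.0, -0.0, 0.004]
wrist_force: [4.1, 2.6, 9.2]
width: 0.7
```

```bash
python3 - <<'E'
from h import *
from rig import bot
s=bot.sense(); st(s); print(list(s['orientation']))
f=bot.grab_frame("wrist"); cv2.imwrite("pics/wrist5.png",f["image"][:,:,::-1])
E
```

```text
t 9.35 pos [458.6 -17.9 331.8] F [4.1 2.6 9.2] w 0.7 q [-0.19  0.24  1.9   0.    0.99 -1.78]
[np.float64(-0.009809292381250027), np.float64(0.999944304764466), np.float64(-0.00013184189350801695), np.float64(0.00389201359233406)]
```

View pics/wrist5.png

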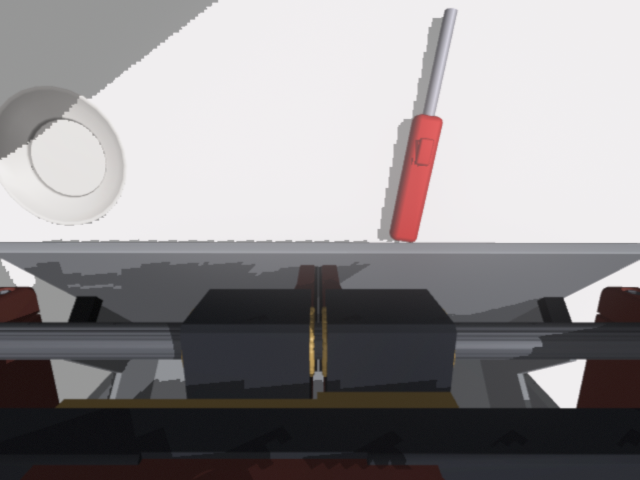

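The force rose to 10 N with almost no motion, so the stop is reached at the TCP position predicted for 0.75 rad. The panel edge is at v≈247 in this view. I'll back off along the panel normal and up.

>>> {"op": "move_arm", "data": {"increments": [[[0,0,0],[-0.004,0,-0.004],0.0],[[0,0,0],[-0.008,0,-0.012],0.0],[[0,0,0],[-0.01,0,-0.04],0.0],[[0,0,0],[-0.01,0,-0.09],0.0],[[0,0,0],[-0.01,0,-0.13],0.0],[[0,0,0],[0.0,0.05,-0.15],0.0],[[0,0,0],[0.0,0.1,-0.15],0.0],[[0,0,0],[0.0,0.15,-0.15],0.0],[[0,0,0],[0.0,0.2,-0.15],0.0],[[0,0,0],[0.0,0.2,-0.15],0.0]]}}

```text
clock: 10.4
tool_pos: [451.2, 186.4, 480.1]
orientation: [-0.013, 1.0, 0.001, -0.0]
wrist_force: [-0.2, -0.4, -0.2]
width: 0.6
```

```bash
python3 - <<'E'
from h import *
from rig import bot
s=bot.sense(); st(s)
for n in("side","top"):
    f=bot.grab_frame(n); cv2.imwrite(f"pics/{n}6.png",f["image"][:,:,::-1])
for n in (.7,.75):
  for dy in(-155,0,155):
    X=np.array([567+3*np.cos(n)-190*np.sin(n)-.02*dy,-14+dy,20+190*np.cos(n)+3*np.sin(n)]); print(n,X.round(),proj('top',X).round(1),proj('side',X).round(1))
E
```

```text
t 10.4 pos [451.2 186.4 480.1] F [-0.2 -0.4 -0.2] w 0.6 q [ 0.25  0.13  1.63  0.    1.38 -1.35]
0.7 [ 450. -169.  167.] [390.7 287.7] [276.5 313.8]
0.7 [447. -14. 167.] [326.4 287.4] [272.2 256. ]
0.7 [444. 141. 167.] [262.  287.1] [268.5 206.9]
0.75 [ 443. -169.  161.] [390.3 290.9] [273.2 315.8]
0.75 [440. -14. 161.] [326.3 290.6] [269.1 258. ]
0.75 [437. 141. 161.] [262.  290.3] [265.7 208.9]
```

View pics/side6.png

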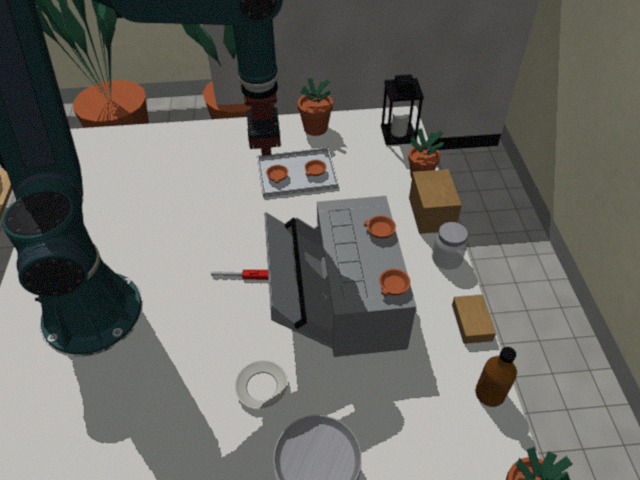

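View pics/top6.png

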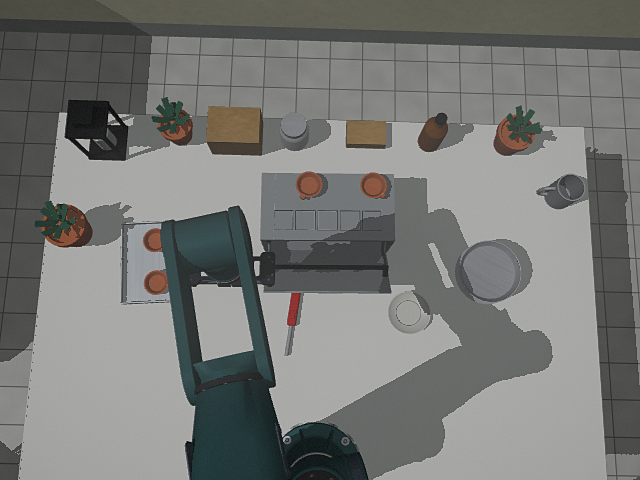

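The top view puts the panel edge at row ≈292, against 290.6 predicted at 0.75 rad and 287.4 at 0.70. In the side view the edge runs from about (266,213) to (271,320), as predicted for fully open. One quick check that nothing else moved.

```bash
python3 - <<'E'
import cv2,numpy as np
for n in("side","top"):
    for t in("0","6"):
        a=cv2.cvtColor(cv2.imread(f"pics/{n}{t}.png"),cv2.COLOR_BGR2HSV)
        m=((a[...,0]<12)|(a[...,0]>174))&(a[...,1]>140)&(a[...,2]>50)
        k,_,s,c=cv2.connectedComponentsWithStats(m.astype(np.uint8))
        print(n,t,[(tuple(c[i].round(1)),int(s[i,4])) for i in range(1,k) if 60<s[i,4]<900])
a=cv2.imread("pics/top6.png")[280:300,[280,310,345,375]].mean(2); print(a.round().astype(int).T)
E
```

```text
side 0 [((np.float64(229.7), np.float64(105.5)), 751), ((np.float64(314.6), np.float64(112.4)), 827), ((np.float64(423.0), np.float64(159.0)), 488), ((np.float64(314.8), np.float64(167.6)), 236), ((np.float64(276.7), np.float64(172.9)), 248), ((np.float64(380.4), np.float64(226.3)), 482), ((np.float64(393.9), np.float64(281.8)), 614), ((np.float64(263.5), np.float64(274.2)), 380), ((np.float64(527.3), np.float64(463.2)), 62), ((np.float64(514.6), np.float64(473.3)), 162)]
side 6 [((np.float64(221.7), np.float64(104.8)), 598), ((np.float64(314.7), np.float64(112.9)), 865), ((np.float64(423.0), np.float64(159.1)), 497), ((np.float64(314.8), np.float64(167.6)), 235), ((np.float64(276.8), np.float64(173.0)), 242), ((np.float64(380.5), np.float64(226.4)), 478), ((np.float64(393.9), np.float64(281.8)), 618), ((np.float64(254.9), np.float64(274.0)), 226), ((np.float64(527.5), np.float64(463.4)), 65), ((np.float64(514.6), np.float64(473.4)), 162)]
top 0 [((np.float64(174.3), np.float64(134.0)), 125), ((np.float64(64.5), np.float64(238.1)), 257), ((np.float64(295.1), np.float64(295.9)), 176)]
top 6 [((np.float64(174.4), np.float64(134.0)), 123), ((np.float64(64.6), np.float64(238.0)), 260), ((np.float64(293.2), np.float64(308.5)), 256)]
[[ 84  85  86  86  84  86  85  85  88  87  74 104 110 178 170 167 169 169
  168 168]
 [ 85  85  85  87  85  88  86  87  86  85  82 121  95 178 171 168 168 169
  167 169]
 [ 84  89  86  87  85  86  87  87  87  87  83 109  97 156 174 168 168 169
  168 169]
 [ 86  84  85  85  87  85  86  87  87  85  88 100 100 124 177 169 167 168
  168 167]]
```

```bash
python3 -c "
from rig import bot
print(bot.sign_off(), bot.sense()['clock'])"
```

```text
the job is handed in; nothing more can be done
the job is handed in; nothing more can be done
```

The bin is fully open and the job is handed in, at about 10.5 s of the 58 s allowed.

- **Finding the button:** I felt the middle tile first. It held firm at 12 N, so it was rigid. Its right-hand neighbour gave under about 2.7 N and was the live one.
- **Pressing it:** I pressed that tile about 7.5 mm, at 4.4 N. The bin sprang ajar, and I lifted straight off so the button could rise. In the pictures afterwards the tile row looks as it did before, but I did not measure that the tile had fully returned.
- **Opening the bin:** I pushed the panel out from behind with the closed fingertips. The force rose to about 10 N at the position worked out for 0.75 rad, and I then backed clear.

**Last checks:**
- The panel's inner top edge in the top view was at row 290.5–291, against 290.6 predicted for 0.75 rad.
- The diyas on the unit and in the tray had not moved in the side view (within 0.1 px). I compared the saucer, bowls and tray only by eye, and they look unmoved.
- The lighter is partly hidden by the open panel, so its position could not be compared directly. Nothing touched it.
- The gripper was well clear, with no contact force.

**One disagreement:** The first estimate of the tile row from the top and side cameras was about 10 mm too low. I used the wrist camera's position instead, and the contact height of the middle tile confirmed it.

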